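Pull the plug of the blue-plated casting mould

TASK

Open the plaster casting mould whose plug has the blue top plate: take the orange-handled puller key from its stand, pass its foot down through the slot in the blue plate, screw it a quarter turn either way so that the foot catches underneath, and pull the plug straight up out of the mould. Set the plug down gently and upright in the middle of the wooden board, let go and leave the key in it. Leave the plug with the red plate where it is.

Things in the scene. Friction and masses are not known exactly. Their poses are not given: they have to be found in the camera images.
- key: Puller key, upright in the 40 deep pocket of a 50 high dark wooden stand; lift straight out. Origin: underside of its foot, centre, 10 mm above the table at first; z up the stem, x along foot and handle. Steel foot (two lugs) 46 x 14 x 10 mm, stem 12 diameter, orange handle 70 (x) x 18 (y) x 30 high, centred 120 above the origin; grip it across the 18. 0.18 kg.
- plug: Plaster plug 80 x 80 x 50 mm, blue plate, loose in the 84 square hole of a fixed plaster mould 130 x 130 x 100, tops flush; cannot turn. Origin: underside centre; z up, x along the slot. Slot through the 6 thick plate: centred, 60 (x) x 28 (y). Below it a hollow 68 x 68, from 6 to 44 above the origin: the foot can turn in it, and crosswise it catches under the plate. 0.3-0.65 kg.
- other_plug: Bystander: the same plug with a red top plate, in a second mould of the same kind; same sizes and axes. The two moulds may stand either way round. To be left where it is.
- board: Wooden board 160 x 160 x 18 mm, fixed flat on the table. Origin: centre of its underside, on the table; z up; its top is 18 mm above the origin.
Mind the look-alikes: they are no part of the job. Leave any pink or turquoise look-alike of the key alone.

How it is judged (in metres and radians):
On the way, in this order (a step that is already met when the one before it is completed fails the run):
1. the key's foot is below the blue plate, inside the plug, and turned across the slot (35 degrees or more from it) (z of key in the frame of plug between 0 and 0.04 m and horizontal distance between key and plug below 0.03 m and angle between the x axis of key and the x axis of plug, either way round above 0.6 rad), for 0.1 s.
2. the blue plug is pulled up out of its mould on the key, upright within 20 degrees (height (world z) of plug above 0.095 m and angle between plug's own z axis and vertical below 0.35 rad and z of key in the frame of plug below 0.042 m and horizontal distance between key and plug below 0.035 m), for 0.1 s.
At the end, for the whole second after the job is handed in: The blue-plated plug stands upright (within 7 degrees) and at rest flat on the board, within 35 mm of the board's centre, released, with the key's foot still inside it and the key at rest (upright or leaning); the red-plated plug is where it was (within 15 mm) (horizontal distance between plug and board below 0.035 m and z of plug in the frame of board between 0.012 and 0.024 m and angle between plug's own z axis and vertical below 0.12 rad and linear speed of plug below 0.03 m/s and distance between key and plug below 0.05 m and z of key in the frame of plug below 0.042 m and linear speed of key below 0.05 m/s and distance of other_plug from where it was at the start of the episode below 0.015 m); the robot touches nothing.
It fails at once if the red-plated plug is moved by more than 15 mm (distance of other_plug from where it was at the start of the episode above 0.015 m).
It fails at once if the plug is dropped or slammed onto the board (faster than 0.6 m/s within 30 mm of it) (horizontal distance between plug and board below 0.09 m and z of plug in the frame of board below 0.048 m and linear speed of plug above 0.6 m/s).
It also fails if it takes over 59 s, if anything falls off the work surface, if the arm or the gripper's body presses on something with over 40 N, if the wrist force passes 120 N, or if a joint passes its speed limit or range.

ROBOT

A 6-joint arm with a two-finger parallel gripper is mounted at the origin on the work surface. World frame = base frame: x ahead of the robot, y to its left, z up, the work surface at z = 0. Lengths are in mm, angles in rad, forces in N, time in s.
With the tool pointing down it reaches from about 275 to 750 mm from the base axis. Payload 10.2 kg.
Tool frame: the origin (TCP) lies between the finger pads; the fingertips stand 11 mm ahead of it and the grasp point (between the pads) lies 8 mm behind it (ctrl.nose_length is the distance from the TCP to the fingertips, in mm); x points along the fingers, y is the direction in which the jaws open and shut, and the axes are right-handed (so a half turn about x gives the same grasp; the last joint's range is limited). The gripper opens to 85 mm and grips with 20 to 120 N. Pads are 22 mm wide; open, the fingers measure 114 mm over their backs; the gripper's body (76 mm by 85 mm) begins 54 mm behind the grasp point. The pads swing forward as they close: fully open they stand 13 mm farther back than shut.
Start: joints at [0.923, 0.313, 1.498, -0, 1.331, -0.223], TCP at [216.386, 478.339, 242.294] pointing down, gripper open.
Joint ranges: [-2.94, 2.94], [-0.97, 2.17], [0.19, 2.56], [-1.23, 4.37], [0.02, 3.11], [-2.88, 2.88]. Speed limits (rad/s): [2.39, 2.39, 3.01, 3.14, 3.14, 3.14].

INTERFACE

Orientations are given as a unit quaternion [w, x, y, z].
In Python, from rig import ctrl, capture, ticket gives the robot as it stands.
- The arm moves only by the tool step_arm, never from a script. Its argument "commands" is a list of rows, each a list of 2 entries, a list of its own where there are three numbers: the shift along the world's x, y, z normalised to -1 to 1, where 1 is 0.04 m, then the turn about the world's z normalised to -1 to 1, where 1 is 180 degrees. A call has 1 to 5 rows; each row shifts and turns the commanded pose from where the row before left it; what a row does not reach is not made up. A row lasts 1/10 s, in which the tool goes at most 50 mm and 8.59 degrees, less where a joint would pass 70% of its speed; a pose out of reach is approached as far as the arm can. A call with a number of a shift or a turn outside -1 to 1 is refused whole. A call with a gripper value outside its range is refused whole. "gripper" is the closure, from -1 (fully open) to 1 (shut), so that 0 is half open, set as the call begins (left out, the last holds). The fingers move at their own pace and stop on an object; "force" is the grip in N (left out, the last holds). Time passes only in rows, so rows that do not move let the fingers close. It gives the time, the measured TCP pose, the force and the opening at its end, in the units of the state.
- ctrl.sense(): the state, without advancing time (a new reading comes with each control period).
- capture(name): name is "side" or "top"; returns a dict with "image" (420x560x3 uint8, blue, green, red), "fov_y" (degrees; the focal length in pixels is half the picture's height over the tangent of half this angle, whatever the lens; pixels are square), "cx", "cy" (the principal point, pixels), "origin" and "orientation" of the camera in the world. Camera axes: x right, y down, z forward; pixel columns grow to the right and rows downward; lengths in mm; the calibration is good to about 2 mm. A picture is of the moment at which its call begins. There is no depth.
- ticket.finish_job(): hands the job in, once; it reports no verdict.
The state is a dict: "time_s": time; "joints": joint angles; "dq": joint speeds; "tau": joint torques, N m; "eef_pos": TCP position; "ee_rot": TCP orientation; "force": force on the tool from outside, world axes, zero at the start; "wrist_torque": the same for the moment, N m; "grip_width": opening from 0.0 (shut) to 1.0 (fully open).
Only numpy, scipy, OpenCV 4.12 (cv2) and the standard library are available. Lean on these libraries where they do the work, as an engineer would, in place of code of your own. Each camera call takes 0.05 s, during which the arm holds its last target.

## Working session

There is one attempt and no reset: what is moved stays moved. The work goes in short steps, Python scripts to look and compute and a tool call to move; the robot and the scene stay as the last step left them, time stands still between calls to the robot, and variables do not carry over. Pictures are saved under pics/ and viewed, and the job is handed in when it is done.

Besides the shell and the picture viewer there is one more tool, called after "Emit:" in YAML: its name, and indented under it one key for each argument. step_arm: Moves the arm, as the interface text tells. Its arguments: {"type":"object","properties":{"commands":{"type":"array","items":{"type":"array"}},"gripper":{"type":"number"},"force":{"type":"number"}},"required":["commands"]}

```bash
mkdir -p pics; ls; cat > h.py <<'E'
import numpy as np,cv2
from scipy.spatial.transform import Rotation as R
def cam(c):
    H,W=c["image"].shape[:2]
    f=H/2/np.tan(np.radians(c["fov_y"])/2)
    q=np.array(c["orientation"]).ravel()
    r=R.from_quat([q[1],q[2],q[3],q[0]]).as_matrix()
    return f,c["cx"],c["cy"],r,np.array(c["origin"])
def ray(c,u,v,z):
    f,cx,cy,r,o=cam(c)
    d=r@np.array([(u-cx)/f,(v-cy)/f,1])
    return o+d*(z-o[2])/d[2]
def proj(c,p):
    f,cx,cy,r,o=cam(c)
    d=r.T@(np.array(p)-o); return d[0]/d[2]*f+cx,d[1]/d[2]*f+cy
E
python3 - <<'E'
from rig import ctrl,capture
import cv2,pickle
print(ctrl.sense())
for n in("side","top"):
    c=capture(n);pickle.dump(c,open(f"{n}0.pkl","wb"));cv2.imwrite(f"pics/{n}0.png",c["image"])
    print({k:v for k,v in c.items() if k!="image"})
E
```

```text
pics
{'time_s': 0.0, 'joints': array([ 9.22649401e-01,  3.13489730e-01,  1.49844973e+00,  7.13495107e-06,
        1.33097754e+00, -2.23398571e-01]), 'dq': array([ 0.00134992,  0.00086014, -0.00010446, -0.00036009, -0.00058903,
        0.00087476]), 'tau': array([-2.76454348e-04, -4.12270188e+01, -2.59737736e+01, -2.26101497e-04,
        4.12817331e-03,  1.62593147e-05]), 'eef_pos': array([216.20800032, 478.14923122, 241.70996903]), 'ee_rot': array([ 0.69102024,  0.14862202,  0.69141997, -0.1494689 ]), 'force': array([-0.47378246,  0.13459357,  0.03324504]), 'wrist_torque': array([-0.03393465,  0.0071275 ,  0.01836974]), 'grip_width': 1.0000787612166144}
{'fov_y': 54.93034240545629, 'cx': 288.192036590921, 'cy': 209.62507853597364, 'origin': array([ 227.05800902, -928.51686181,  766.69367073]), 'orientation': array([-0.44525282,  0.87746083, -0.15716337,  0.08433318])}
{'fov_y': 56.485497244193, 'cx': 278.537555518701, 'cy': 215.40441468547525, 'origin': array([ 432.76930199,  -30.31811595, 1175.43351388]), 'orientation': array([-0.03087991,  0.71649434, -0.69515537,  0.04940945])}
```

View pics/side0.png

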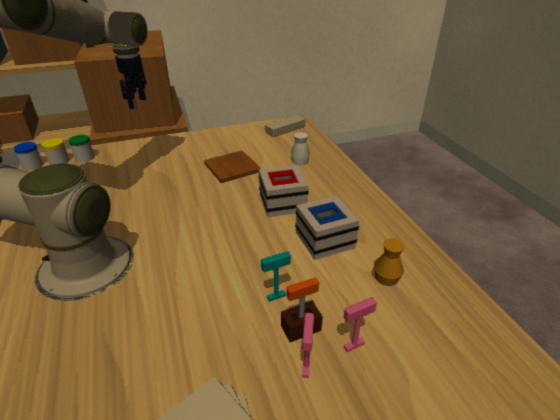

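View pics/top0.png

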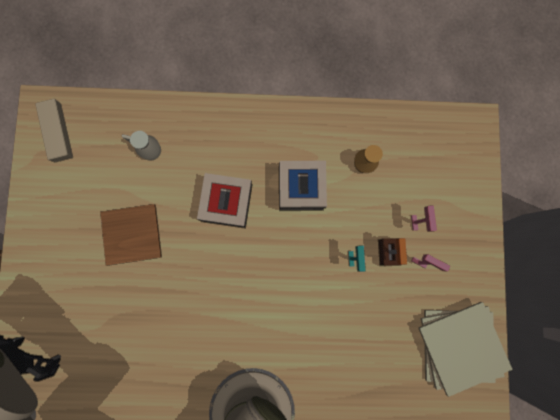

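```bash
python3 - <<'E'
import cv2,numpy as np
t=cv2.imread("pics/top0.png");s=cv2.imread("pics/side0.png")
a=cv2.resize(t[150:280,190:450],None,fx=3,fy=3,interpolation=cv2.INTER_CUBIC)
cv2.imwrite("pics/topc.png",a)
b=cv2.resize(s[150:380,240:420],None,fx=2.6,fy=2.6,interpolation=cv2.INTER_CUBIC)
cv2.imwrite("pics/sidec.png",b)
E
```

```text
(no output)
```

View pics/topc.png

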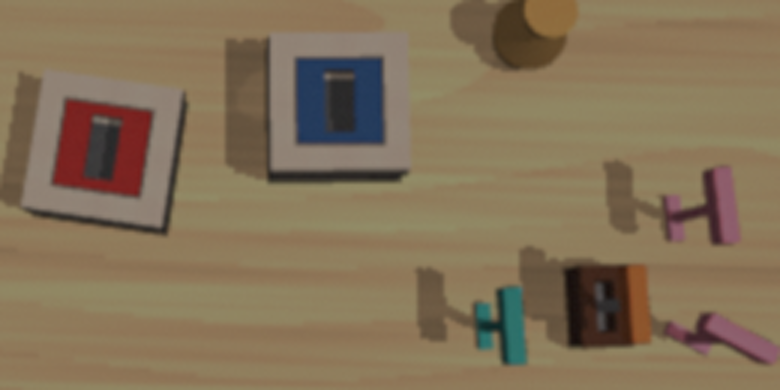

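View pics/sidec.png

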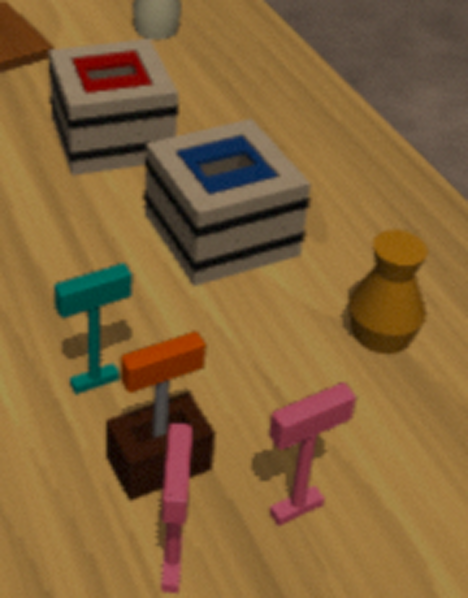

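```bash
cat > meas.py <<'E'
import pickle,sys
from h import *
t=pickle.load(open("top0.pkl","rb"));s=pickle.load(open("side0.pkl","rb"))
def comps(c,lo,hi,amin=30):
    hsv=cv2.cvtColor(c["image"],cv2.COLOR_BGR2HSV)
    m=cv2.inRange(hsv,lo,hi)
    n,l,st,ce=cv2.connectedComponentsWithStats(m)
    return [((l==i).astype(np.uint8),st[i],ce[i]) for i in range(1,n) if st[i][4]>amin]
for name,lo,hi,z in [("blue",(100,120,40),(125,255,255),100),("pink",(160,60,60),(176,170,255),130),("turq",(80,120,40),(98,255,255),130),("orange",(3,170,110),(14,255,255),130),("red",(176,180,60),(180,255,255),100),("red0",(0,180,60),(2,255,255),100),("board",(4,120,60),(14,170,140),18)]:
  for cn,c in(("top",t),("side",s)):
    for m,st,ce in comps(c,lo,hi):
        cs,_=cv2.findContours(m,cv2.RETR_EXTERNAL,cv2.CHAIN_APPROX_NONE)
        rr=cv2.minAreaRect(max(cs,key=cv2.contourArea)); 
        bx=cv2.boxPoints(rr)
        print(name,cn,st,ce.round(1),"rect",np.round(rr[0],1),np.round(rr[1],1),"ctr",ray(c,*rr[0],z).round(1)[:2],"corners",[ray(c,*b,z).round(0)[:2].tolist() for b in bx] )
E
python3 meas.py
```

```text
blue top [290 170  27  27 512] [303.2 183.1] rect [303. 183.] [26. 26.] ctr [ 649.4 -122.7] corners [[685.0, -85.0], [688.0, -159.0], [614.0, -160.0], [611.0, -87.0]]
blue side [ 14 142  22  12 200] [ 24.7 147.3] rect [ 24.6 147.2] [10.5 21.5] ctr [-187.3  589.2] corners [[-229.0, 632.0], [-162.0, 638.0], [-147.0, 548.0], [-211.0, 543.0]]
blue side [309 203  37  21 364] [326.7 212.8] rect [326.9 212.6] [17.7 33. ] ctr [ 648.9 -124.4] corners [[610.0, -87.0], [713.0, -82.0], [687.0, -161.0], [590.0, -163.0]]
pink top [412 206  24  25 278] [426.3 219.2] rect [423.2 219. ] [24.4 22.5] ctr [ 555.1 -449.4] corners [[583.0, -415.0], [593.0, -476.0], [527.0, -484.0], [517.0, -423.0]]
pink top [412 255  37  16 238] [431.7 262.3] rect [430.5 261.4] [37. 12.] ctr [ 441.3 -467.8] corners [[432.0, -416.0], [464.0, -421.0], [450.0, -520.0], [418.0, -514.0]]
pink side [345 298  31  53 610] [357.9 318.8] rect [355.2 322.8] [26.7 56.9] ctr [ 529.7 -505.1] corners [[468.0, -537.0], [560.0, -431.0], [599.0, -469.0], [504.0, -569.0]]
pink side [303 313  11  64 442] [307.  339.8] rect [306.1 344.4] [ 9.
[... 1624 characters left out ...]
], [555.0, 64.0]]
red0 side [269 170  29  15 219] [282.3 177.1] rect [282.9 177. ] [12.7 26.9] ctr [598.4  94.3] corners [[565.0, 136.0], [654.0, 127.0], [630.0, 54.0], [547.0, 64.0]]
board top [ 101  204   60   61 2956] [130.2 234.3] rect [130.  234.2] [53.6 57.1] ctr [495.9 375.2] corners [[559.0, 473.0], [589.0, 310.0], [433.0, 278.0], [405.0, 439.0]]
board top [384 239  13  10  71] [390.  241.8] rect [390.  243.5] [ 9. 12.] ctr [ 491.6 -393.4] corners [[505.0, -375.0], [506.0, -411.0], [479.0, -411.0], [478.0, -375.0]]
board top [385 252  22  13  94] [391.7 260.6] rect [395.5 258. ] [21. 12.] ctr [ 449.1 -409.7] corners [[431.0, -378.0], [466.0, -378.0], [468.0, -441.0], [432.0, -441.0]]
```

```bash
python3 - <<'E'
from h import *
from rig import ctrl
import pickle
s=ctrl.sense();q=s["ee_rot"];r=R.from_quat([q[1],q[2],q[3],q[0]]).as_matrix()
print(r.round(3)); print("jaw dir yaw",np.degrees(np.arctan2(r[1,1],r[0,1])))
t=pickle.load(open("top0.pkl","rb"));sd=pickle.load(open("side0.pkl","rb"))
# pink near handle end
for z in(115,145):print(z,ray(t,424,258,z).round(0),ray(t,447,268,z).round(0))
# mould top corners & slot (crop coords /3 + offset)
for u,v in [(268,33),(407,33),(410,170),(270,172)]:print("mould",ray(t,u/3+190,v/3+150,100).round(1))
# slot pixels: dark inside blue
for c,b in((t,(291,171,316,196)),(sd,(305,200,350,226))):
    im=c["image"];hs=cv2.cvtColor(im,cv2.COLOR_BGR2HSV)
    m=cv2.inRange(hs,(100,120,40),(125,255,255));
    cs,h=cv2.findContours(m,cv2.RETR_CCOMP,cv2.CHAIN_APPROX_NONE)
    for k,cc in enumerate(cs):
        if h[0][k][3]>=0 and cv2.contourArea(cc)>20:
            P=np.array([ray(c,*p[0],100)[:2] for p in cc],np.float32)
            print("slot",cv2.minAreaRect(P))
        elif cv2.contourArea(cc)>300:
            P=np.array([ray(c,*p[0],100)[:2] for p in cc],np.float32);print("plate",cv2.minAreaRect(P))
for cn,c,z in(("top",t,145),("side",sd,130)):
    hs=cv2.cvtColor(c["image"],cv2.COLOR_BGR2HSV);m=cv2.inRange(hs,(3,170,110),(14,255,255));m[:, :280]=0
    P=np.argwhere(m)[:,::-1];W=np.array([ray(c,*p,z)[:2] for p in P],np.float32);print(cn,cv2.minAreaRect(W),W.mean(0))
E
```

```text
[[-0.001  0.412  0.911]
 [-0.001  0.911 -0.412]
 [-1.    -0.001 -0.   ]]
jaw dir yaw 65.6635095173271
115 [ 450. -456.  115.] [ 425. -519.  115.]
145 [ 450. -444.  145.] [ 425. -505.  145.]
mould [710.  -54.6 100. ]
mould [ 714.7 -185.4  100. ]
mould [ 584.7 -190.2  100. ]
mould [578.6 -60.2 100. ]
plate ((649.5949096679688, -122.84956359863281), (74.6434326171875, 73.26140594482422), 1.451516032218933)
slot ((649.4853515625, -121.55320739746094), (62.626976013183594, 36.64228439331055), 1.9123424291610718)
plate ((648.3497924804688, -123.75444030761719), (77.90792846679688, 76.67859649658203), 2.722144603729248)
slot ((647.5321044921875, -125.34224700927734), (62.928104400634766, 30.159372329711914), 1.8361376523971558)
top ((466.52484130859375, -386.0534362792969), (63.599632263183594, 13.780863761901855), 3.6776740550994873) [ 467.2034  -386.03354]
side ((538.0464477539062, -168.42626953125), (521.4609375, 67.87788391113281), 72.44868469238281) [ 477.23187 -362.70477]
```

Emit:
step_arm:
  commands:
    - [[0.3,-0.95,0],0.03]
    - [[0.3,-0.95,0],0.03]
    - [[0.3,-0.95,0],0.03]
    - [[0.3,-0.95,0],0.03]
    - [[0.3,-0.95,0],0.035]
  gripper: 0
  force: 100

```text
time_s: 0.6
eef_pos: [276.4, 286.9, 242.1]
ee_rot: [0.707, -0.024, 0.707, 0.024]
force: [1.4, 0.1, 0.5]
grip_width: 0.503
```

Emit:
step_arm:
  commands:
    - [[0.3,-0.95,0],0]
    - [[0.3,-0.95,0],0]
    - [[0.3,-0.95,0],0]
    - [[0.3,-0.95,0],0]
    - [[0.3,-0.95,0],0]

```text
time_s: 1.1
eef_pos: [336.4, 96.8, 242.3]
ee_rot: [0.707, -0.022, 0.707, 0.022]
force: [1.6, 0.9, -0.7]
grip_width: 0.498
```

Emit:
step_arm:
  commands:
    - [[0.3,-0.95,0],0]
    - [[0.3,-0.95,0],0]
    - [[0.3,-0.95,0],0]
    - [[0.3,-0.95,0],0]
    - [[0.3,-0.95,0],0]

```text
time_s: 1.6
eef_pos: [396.4, -93.4, 242.2]
ee_rot: [0.707, -0.022, 0.707, 0.022]
force: [0.2, 0.5, 0.5]
grip_width: 0.497
```

Emit:
step_arm:
  commands:
    - [[0.3,-0.95,0],0]
    - [[0.3,-0.95,0],0]
    - [[0.3,-0.95,0],0]
    - [[0.3,-0.95,0],0]
    - [[0.25,-0.95,0],0]

```text
time_s: 2.1
eef_pos: [454.6, -283.2, 241.9]
ee_rot: [0.707, -0.022, 0.707, 0.022]
force: [0.2, -0.5, -0.1]
grip_width: 0.5
```

Emit:
step_arm:
  commands:
    - [[0.1,-0.9,0],0]
    - [[0.1,-0.9,0],0]
    - [[0.11,-0.81,0],0]
    - [[0,0,-0.6],0]
    - [[0,0,-0.6],0]

```text
time_s: 2.6
eef_pos: [466.6, -386.9, 193.1]
ee_rot: [0.707, -0.022, 0.707, 0.022]
force: [-0.5, -0.4, -0.4]
grip_width: 0.498
```

```bash
python3 - <<'E'
from rig import ctrl,capture
import cv2,numpy as np
a=capture("side")["image"][200:380,220:420];b=capture("top")["image"][180:320,320:480]
print(ctrl.sense()["eef_pos"],ctrl.sense()["joints"])
a=cv2.resize(a,(420,378),interpolation=2);b=cv2.resize(b,(380,332),interpolation=2)
o=np.zeros((378,800,3),np.uint8);o[:,:420]=a;o[:332,420:]=b;cv2.imwrite("pics/g1.png",o)
E
```

```text
[ 465.74299111 -385.07313838  190.79254862] [-8.84517764e-01  5.31373492e-01  1.31205752e+00 -1.38159728e-05
  1.30510014e+00 -2.51715311e+00]
```

View pics/g1.png

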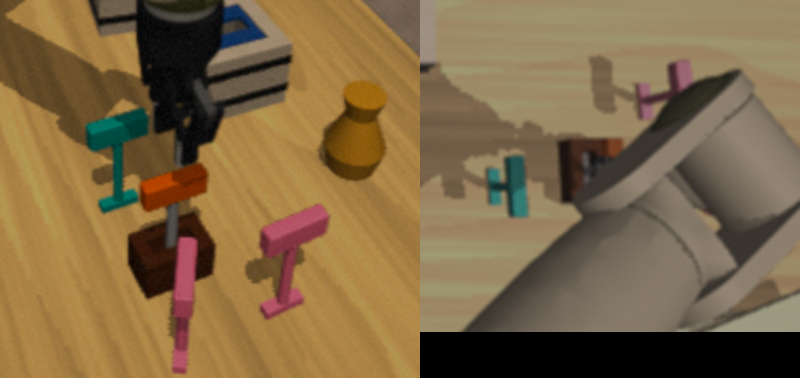

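Emit:
step_arm:
  commands:
    - [[0,-0.03,-0.5],0]
    - [[0,0,-0.5],0]
    - [[0,0,-0.4],0]
    - [[0,0,-0.35],0]
    - [[0,0,0],0]

```text
time_s: 3.2
eef_pos: [466.5, -386.8, 123.3]
ee_rot: [0.706, -0.021, 0.707, 0.023]
force: [0.0, 0.5, -0.1]
grip_width: 0.501
```

```bash
python3 - <<'E'
from rig import ctrl,capture
import cv2,numpy as np
a=capture("side")["image"][200:380,220:420]
s=ctrl.sense();print(s["eef_pos"],s["force"])
cv2.imwrite("pics/g2.png",cv2.resize(a,(600,540),interpolation=2))
E
```

```text
[ 466.80951278 -387.21079502  124.46884383] [-0.38010917  0.23729488  0.21826336]
```

View pics/g2.png

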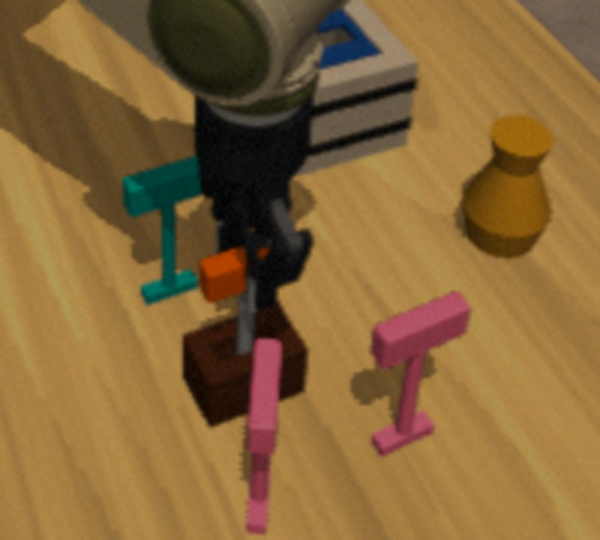

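The orange handle (225,272 in the crop) lies between the fingers, clear of the pink key. I'll close and lift.

Emit:
step_arm:
  commands:
    - [[0,0,0],0]
    - [[0,0,0],0]
    - [[0,0,0],0]
    - [[0,0,0],0]
    - [[0,0,0],0]
  gripper: 1

```text
time_s: 3.75
eef_pos: [467.2, -387.9, 125.7]
ee_rot: [0.707, -0.023, 0.706, 0.021]
force: [-1.0, -1.6, 6.7]
grip_width: 0.192
```

Emit:
step_arm:
  commands:
    - [[0,0,0.2],0]
    - [[0,0,0.4],0]
    - [[0,0,0.6],0]
    - [[0,0,0.8],0]
    - [[0,0,0.8],0]

```text
time_s: 4.25
eef_pos: [466.5, -386.8, 237.5]
ee_rot: [0.706, -0.022, 0.707, 0.022]
force: [0.1, -0.4, -2.0]
grip_width: 0.193
```

Emit:
step_arm:
  commands:
    - [[0,0,0.8],0]
    - [[0,0,0.6],0]
    - [[0,0,0],0]

```text
time_s: 4.55
eef_pos: [467.3, -387.7, 295.8]
ee_rot: [0.708, -0.024, 0.705, 0.02]
force: [0.4, -0.1, -1.5]
grip_width: 0.195
```

```bash
python3 - <<'E'
from rig import ctrl,capture
import cv2,numpy as np
a=capture("side")["image"][150:350,200:420]
s=ctrl.sense();print(s["eef_pos"],s["force"],s["grip_width"])
cv2.imwrite("pics/g3.png",cv2.resize(a,(660,600),interpolation=2))
E
```

```text
[ 466.85882019 -387.28106629  293.13459286] [ 1.55339806  0.63251949 -1.74871509] 0.19320667116737186
```

View pics/g3.png

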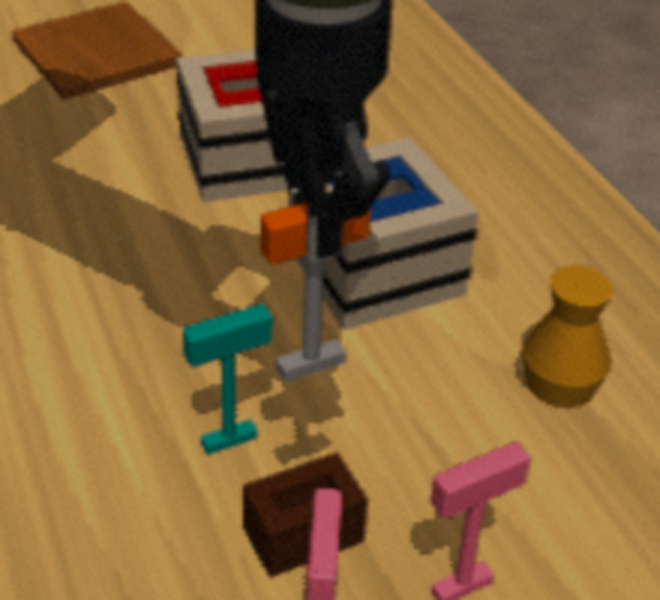

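```bash
cat > look.py <<'E'
import pickle,sys
from h import *
from rig import capture,ctrl
t=capture("top");s=capture("side");st=ctrl.sense()
print(st["eef_pos"].round(1),st["force"].round(1),st["grip_width"].round(3),st["time_s"])
n=sys.argv[1];pickle.dump((t,s),open(n+".pkl","wb"))
cv2.imwrite(f"pics/{n}t.png",t["image"]);cv2.imwrite(f"pics/{n}s.png",s["image"])
E
python3 look.py k
python3 - <<'E'
import pickle
from h import *
t,s=pickle.load(open("k.pkl","rb"))
print("foot ray z185",ray(s,304,270,185).round(1), "handle end left px", proj(s,(467,-387.5,185)),proj(s,(467,-387.5,301)))
im=s["image"]; 
cv2.imwrite("pics/kc.png",cv2.resize(im[210:290,270:350],(640,640),interpolation=2)[:600])
E
```

```text
Traceback (most recent call last):
  File "look.py", line 5, in <module>
    print(st["eef_pos"].round(1),st["force"].round(1),st["grip_width"].round(3),st["time_s"])
                                                      ^^^^^^^^^^^^^^^^^^^^^^
AttributeError: 'float' object has no attribute 'round'
Traceback (most recent call last):
FileNotFoundError: [Errno 2] No such file or directory: 'k.pkl'
```

```bash
sed -i 's/st\["grip_width"\].round(3)/round(st["grip_width"],3)/' look.py
python3 look.py k
python3 - <<'E'
import pickle
from h import *
t,s=pickle.load(open("k.pkl","rb"))
print("foot ray z185",ray(s,304,270,185).round(1), "pred foot px", proj(s,(467,-387.5,185)),proj(s,(467,-387.5,301)))
im=s["image"]; 
cv2.imwrite("pics/kc.png",cv2.resize(im[210:290,270:350],(600,600),interpolation=2))
E
```

```text
[ 466.5 -386.9  290.5] [ 0.5 -0.7 -2.1] 0.195 4.8
foot ray z185 [ 468.5 -388.9  185. ] pred foot px (np.float64(303.0415164122286), np.float64(269.7182687309427)) (np.float64(304.8927852338566), np.float64(224.82771787274265))
```

View pics/kc.png

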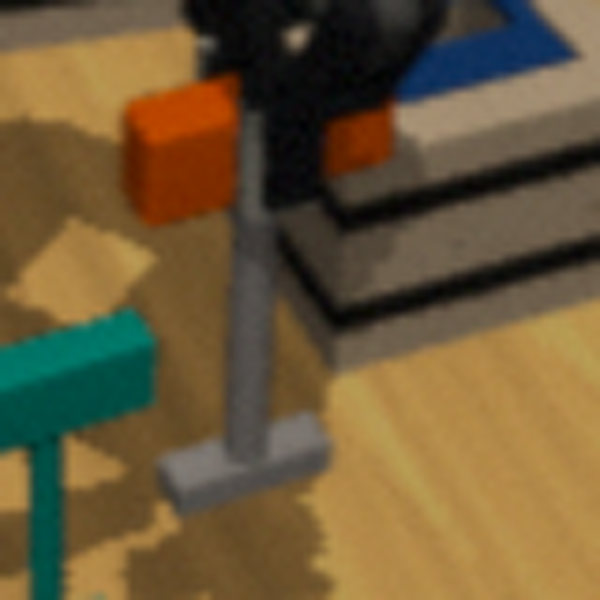

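Emit:
step_arm:
  commands:
    - [[0.3,0.44,0],-0.009]
    - [[0.6,0.88,0],0]
    - [[0.6,0.88,0],0]
    - [[0.6,0.88,0],0]
    - [[0.6,0.88,0],0]

```text
time_s: 5.3
eef_pos: [575.3, -227.2, 291.1]
ee_rot: [0.706, -0.012, 0.708, 0.012]
force: [-0.6, -0.3, -2.1]
grip_width: 0.196
```

Emit:
step_arm:
  commands:
    - [[0.6,0.88,0],0]
    - [[0.6,0.88,0],0]
    - [[0.4,0.58,0],0]
    - [[0.24,0.3,0],0]
    - [[0,0,0],0]

```text
time_s: 5.8
eef_pos: [649.0, -121.4, 290.6]
ee_rot: [0.706, -0.013, 0.708, 0.013]
force: [-0.6, -0.8, -1.3]
grip_width: 0.193
```

Emit:
step_arm:
  commands:
    - [[0,0,0],0]
    - [[0,0,0],0]

```text
time_s: 6.0
eef_pos: [647.9, -124.2, 291.9]
ee_rot: [0.707, -0.012, 0.707, 0.012]
force: [-0.8, -0.3, -1.7]
grip_width: 0.19
```

```bash
python3 look.py m; python3 - <<'E'
import pickle
from h import *
t,s=pickle.load(open("m.pkl","rb"))
cv2.imwrite("pics/mc.png",cv2.resize(s["image"][130:260,260:390],(600,600),interpolation=2))
E
```

```text
[ 647.9 -124.2  292.3] [-0.9  0.7 -1.9] 0.197 6.1
```

View pics/mc.png

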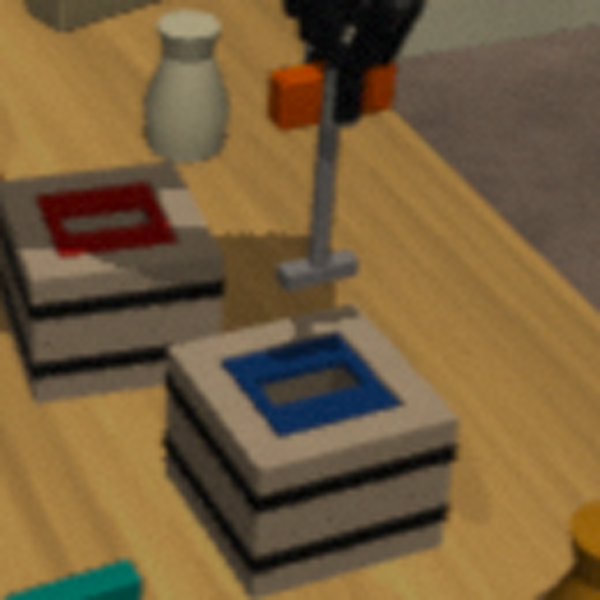

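Emit:
step_arm:
  commands:
    - [[0,0,-0.4],0]
    - [[0,0,-0.5],0]
    - [[0,0,-0.5],0]
    - [[0,0,-0.25],0]
    - [[0,0,0],0]

```text
time_s: 6.6
eef_pos: [647.8, -123.5, 225.1]
ee_rot: [0.706, -0.011, 0.708, 0.012]
force: [-0.2, -0.2, -2.1]
grip_width: 0.197
```

```bash
python3 look.py n; python3 - <<'E'
import pickle
from h import *
t,s=pickle.load(open("n.pkl","rb"))
cv2.imwrite("pics/nc.png",cv2.resize(s["image"][170:260,290:365],(500,600),interpolation=2))
E
```

```text
[ 648.6 -123.6  227.3] [-0.3 -0.9 -2. ] 0.193 6.7
```

View pics/nc.png

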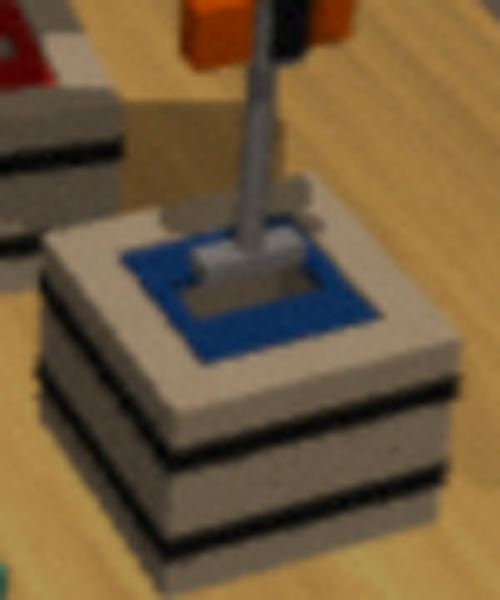

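Emit:
step_arm:
  commands:
    - [[0,0,-0.2],0]
    - [[0,0,-0.2],0]
    - [[0,0,-0.15],0]
    - [[0,0,0],0]

```text
time_s: 7.1
eef_pos: [648.0, -123.1, 203.0]
ee_rot: [0.706, -0.012, 0.708, 0.012]
force: [-0.3, 0.0, -2.4]
grip_width: 0.192
```

Emit:
step_arm:
  commands:
    - [[0,0,-0.2],0]
    - [[0,0,-0.2],0]
    - [[0,0,-0.15],0]
    - [[0,0,0],0]

```text
time_s: 7.5
eef_pos: [648.0, -123.1, 181.0]
ee_rot: [0.706, -0.012, 0.708, 0.012]
force: [-0.8, -0.3, -1.6]
grip_width: 0.192
```

```bash
python3 look.py o; python3 - <<'E'
import pickle
from h import *
t,s=pickle.load(open("o.pkl","rb"))
cv2.imwrite("pics/oc.png",cv2.resize(s["image"][170:260,290:365],(500,600),interpolation=2))
E
```

```text
[ 648.4 -123.3  182.3] [-0.2 -0.5 -1.4] 0.194 7.6
```

View pics/oc.png

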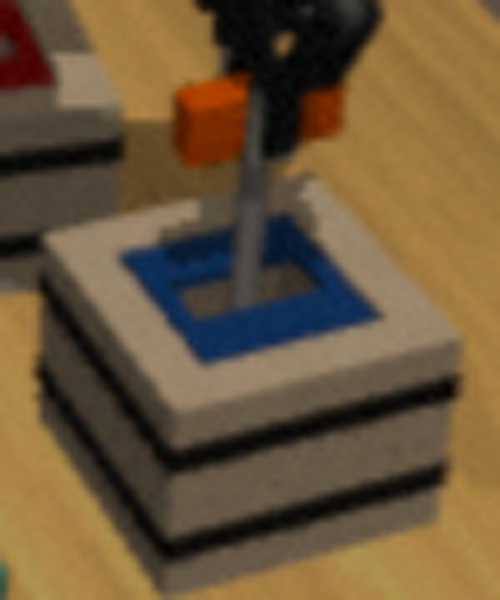

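Emit:
step_arm:
  commands:
    - [[0,0,0],-0.045]
    - [[0,0,0],-0.045]
    - [[0,0,0],-0.045]
    - [[0,0,0],-0.045]
    - [[0,0,0],-0.045]

```text
time_s: 8.1
eef_pos: [648.6, -123.3, 182.8]
ee_rot: [0.667, 0.235, 0.666, -0.235]
force: [-0.1, 0.3, -2.0]
grip_width: 0.195
```

Emit:
step_arm:
  commands:
    - [[0,0,0],-0.045]
    - [[0,0,0],-0.045]
    - [[0,0,0],-0.045]
    - [[0,0,0],-0.045]
    - [[0,0,0],-0.045]

```text
time_s: 8.6
eef_pos: [648.6, -123.3, 182.8]
ee_rot: [0.544, 0.452, 0.544, -0.452]
force: [-0.4, -0.0, -1.6]
grip_width: 0.193
```

Emit:
step_arm:
  commands:
    - [[0,0,0],-0.045]
    - [[0,0,0],-0.005]
    - [[0,0,0],0]
    - [[0,0,0],0]

```text
time_s: 9.0
eef_pos: [648.4, -123.3, 182.5]
ee_rot: [0.509, 0.491, 0.509, -0.491]
force: [-0.6, -0.8, -2.1]
grip_width: 0.195
```

```bash
python3 look.py p; python3 - <<'E'
import pickle
from h import *
t,s=pickle.load(open("p.pkl","rb"))
cv2.imwrite("pics/pc.png",cv2.resize(s["image"][170:260,290:365],(500,600),interpolation=2))
E
```

```text
[ 648.4 -123.3  182.4] [-0.1 -0.3 -1.9] 0.195 9.1
```

View pics/pc.png

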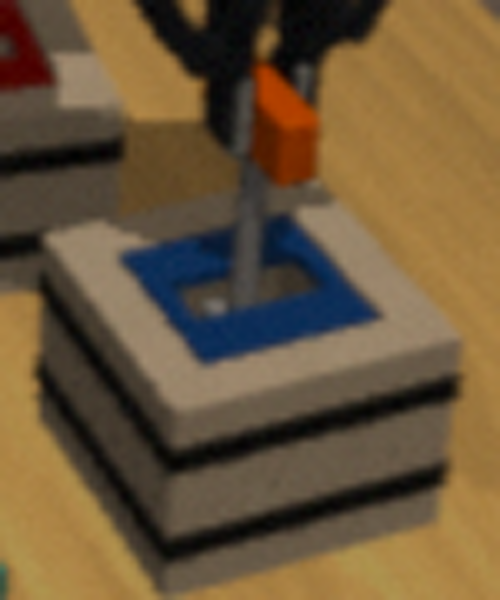

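Emit:
step_arm:
  commands:
    - [[0,0,0.15],0]
    - [[0,0,0.15],0]
    - [[0,0,0.1],0]
    - [[0,0,0.1],0]
    - [[0,0,0.1],0]

```text
time_s: 9.6
eef_pos: [648.1, -123.2, 205.9]
ee_rot: [0.508, 0.491, 0.509, -0.492]
force: [0.1, -0.8, -6.6]
grip_width: 0.195
```

Emit:
step_arm:
  commands:
    - [[0,0,0.15],0]
    - [[0,0,0.2],0]
    - [[0,0,0.2],0]
    - [[0,0,0.2],0]
    - [[0,0,0.2],0]

```text
time_s: 10.1
eef_pos: [648.4, -123.3, 245.1]
ee_rot: [0.509, 0.491, 0.508, -0.491]
force: [-0.1, -0.6, -6.6]
grip_width: 0.196
```

```bash
python3 look.py q; python3 - <<'E'
import pickle
from h import *
t,s=pickle.load(open("q.pkl","rb"))
cv2.imwrite("pics/qc.png",cv2.resize(s["image"][140:260,280:380],(500,600),interpolation=2))
E
```

```text
[ 648.8 -123.4  245.9] [ 0.9 -0.4 -6. ] 0.194 10.2
```

View pics/qc.png

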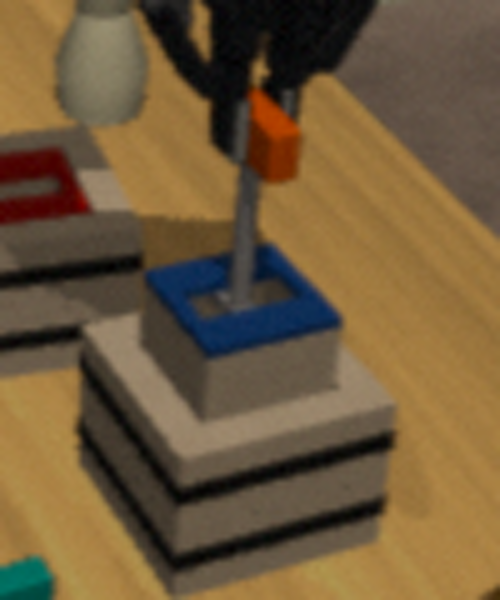

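Emit:
step_arm:
  commands:
    - [[0,0,0.3],0]
    - [[0,0,0.35],0]
    - [[0,0,0.35],0]
    - [[0,0,0.3],0]
    - [[0,0,0.25],0]

```text
time_s: 10.7
eef_pos: [648.4, -123.3, 307.4]
ee_rot: [0.509, 0.492, 0.508, -0.491]
force: [0.2, 0.3, -5.0]
grip_width: 0.197
```

Emit:
step_arm:
  commands:
    - [[0,0,0.2],0]
    - [[0,0,0],0]
    - [[0,0,0],0]

```text
time_s: 11.0
eef_pos: [648.3, -123.2, 313.8]
ee_rot: [0.508, 0.491, 0.509, -0.492]
force: [0.7, 0.1, -6.3]
grip_width: 0.193
```

```bash
python3 look.py r; python3 - <<'E'
import pickle
from h import *
t,s=pickle.load(open("r.pkl","rb"))
cv2.imwrite("pics/rc.png",cv2.resize(s["image"][110:250,270:390],(514,600),interpolation=2))
E
```

```text
[ 648.2 -123.2  313.5] [-0.   0.8 -6.1] 0.195 11.1
```

View pics/rc.png

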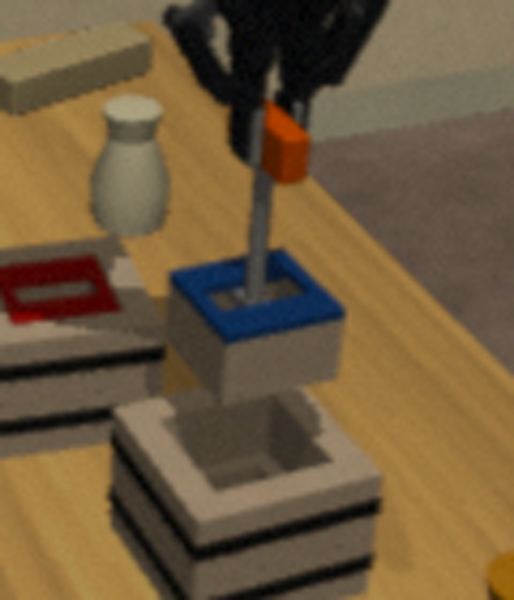

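View pics/rt.png

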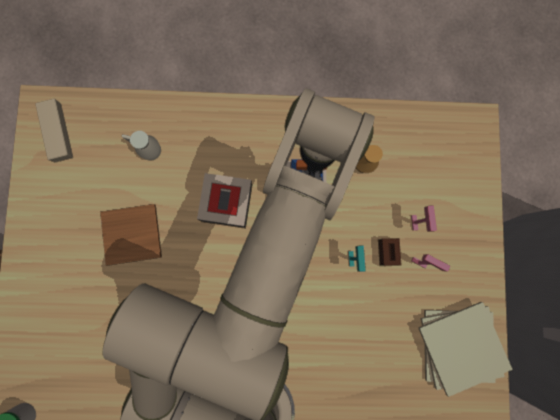

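Emit:
step_arm:
  commands:
    - [[-0.15,0.1,0],0]
    - [[-0.3,0.2,0],0]
    - [[-0.45,0.3,0],0]
    - [[-0.5,0.35,0],0]
    - [[-0.5,0.35,0],0]

```text
time_s: 11.6
eef_pos: [571.0, -70.4, 314.0]
ee_rot: [0.508, 0.491, 0.509, -0.492]
force: [0.9, 0.2, -5.8]
grip_width: 0.195
```

Emit:
step_arm:
  commands:
    - [[-0.5,0.35,0],0]
    - [[-0.5,0.4,0],0]
    - [[-0.5,0.45,0],0]
    - [[-0.5,0.5,0],0]
    - [[-0.3,0.5,0],0]

```text
time_s: 12.1
eef_pos: [478.5, 17.8, 314.4]
ee_rot: [0.508, 0.491, 0.508, -0.492]
force: [-0.4, -0.7, -6.6]
grip_width: 0.189
```

Emit:
step_arm:
  commands:
    - [[-0.15,0.5,0],0]
    - [[0,0.5,0],0]
    - [[0,0.5,0],0]
    - [[0,0.5,0],0]
    - [[0,0.5,0],0]

```text
time_s: 12.6
eef_pos: [473.6, 117.7, 314.3]
ee_rot: [0.508, 0.491, 0.508, -0.491]
force: [-0.9, -0.3, -6.1]
grip_width: 0.193
```

Emit:
step_arm:
  commands:
    - [[0,0.5,0],0]
    - [[0,0.5,0],0]
    - [[0,0.5,0],0]
    - [[0,0.5,0],0]
    - [[0,0.5,0],0]

```text
time_s: 13.1
eef_pos: [473.6, 217.6, 314.3]
ee_rot: [0.508, 0.491, 0.508, -0.491]
force: [0.9, -0.2, -6.0]
grip_width: 0.189
```

Remaining: dx +23, dy +157.

Emit:
step_arm:
  commands:
    - [[0.1,0.5,0],0]
    - [[0.1,0.5,0],0]
    - [[0.1,0.5,0],0]
    - [[0.1,0.5,0],0]
    - [[0.1,0.5,0],0]

```text
time_s: 13.6
eef_pos: [493.8, 317.5, 314.2]
ee_rot: [0.508, 0.491, 0.508, -0.492]
force: [-0.8, 0.3, -5.6]
grip_width: 0.195
```

Emit:
step_arm:
  commands:
    - [[0.05,0.5,0],0]
    - [[0.02,0.4,0],0]
    - [[0,0.3,0],0]
    - [[0,0.2,0],0]
    - [[0,0.05,0],0]

```text
time_s: 14.1
eef_pos: [496.9, 375.2, 314.2]
ee_rot: [0.509, 0.491, 0.509, -0.491]
force: [0.3, -0.7, -6.5]
grip_width: 0.19
```

Emit:
step_arm:
  commands:
    - [[0,0,-0.2],0]
    - [[0,0,-0.4],0]
    - [[0,0,-0.5],0]
    - [[0,0,-0.5],0]
    - [[0,0,-0.4],0]

```text
time_s: 14.6
eef_pos: [496.9, 373.8, 232.5]
ee_rot: [0.508, 0.491, 0.508, -0.492]
force: [0.6, -0.9, -7.0]
grip_width: 0.191
```

Emit:
step_arm:
  commands:
    - [[0,0,-0.2],0]
    - [[0,0,0],0]
    - [[0,0,0],0]
    - [[0,0,0],0]

```text
time_s: 15.0
eef_pos: [497.5, 374.8, 227.4]
ee_rot: [0.509, 0.492, 0.508, -0.491]
force: [0.3, 0.2, -6.7]
grip_width: 0.195
```

```bash
python3 look.py u; python3 - <<'E'
import pickle
from h import *
t,s=pickle.load(open("u.pkl","rb"))
o=np.zeros((500,800,3),np.uint8)
o[:,:400]=cv2.resize(s["image"][80:205,180:280],(400,500),interpolation=2)
o[:400,400:]=cv2.resize(t["image"][180:300,70:190],(400,400),interpolation=2)
cv2.imwrite("pics/uc.png",o)
E
```

```text
[497.4 374.8 227.1] [-0.1  0.  -5.7] 0.194 15.1
```

View pics/uc.png

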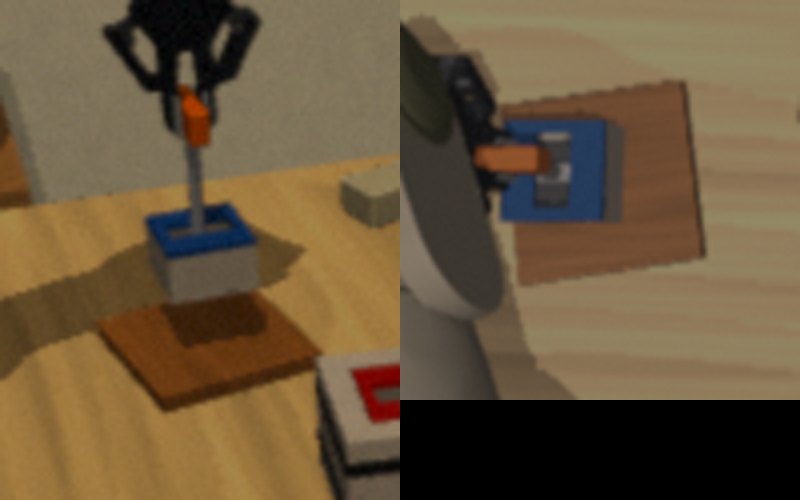

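```bash
python3 - <<'E'
import pickle
from h import *
t,s=pickle.load(open("u.pkl","rb"))
for c,z,sl in((t,129,(slice(180,300),slice(70,190))),(s,129,(slice(80,205),slice(180,280)))):
    hs=cv2.cvtColor(c["image"],cv2.COLOR_BGR2HSV);m=np.zeros(hs.shape[:2],np.uint8);m[sl]=cv2.inRange(hs,(100,110,40),(125,255,255))[sl]
    P=np.argwhere(m)[:,::-1];W=np.array([ray(c,*p,z)[:2] for p in P],np.float32);print(cv2.minAreaRect(W))
t=pickle.load(open("top0.pkl","rb"))
for p in [(101,210),(158,205),(160,258),(106,265)]:print(ray(t,*p,18).round(0))
E
```

```text
((497.38043212890625, 373.9524230957031), (74.46918487548828, 76.65040588378906), 1.8165502548217773)
((495.92218017578125, 366.0830993652344), (78.7175064086914, 81.94206237792969), 1.7246671915054321)
[565. 465.  18.]
[585. 299.  18.]
[429. 284.  18.]
[405. 438.  18.]
```

Emit:
step_arm:
  commands:
    - [[0,0,-0.2],0]
    - [[0,0,-0.3],0]
    - [[0,0,-0.3],0]
    - [[0,0,-0.3],0]
    - [[0,0,-0.15],0]

```text
time_s: 15.6
eef_pos: [496.7, 374.5, 174.2]
ee_rot: [0.508, 0.491, 0.509, -0.492]
force: [-0.0, -0.1, -6.8]
grip_width: 0.195
```

Emit:
step_arm:
  commands:
    - [[0,0,-0.05],0]
    - [[0,0,-0.05],0]
    - [[0,0,-0.05],0]
    - [[0,0,-0.05],0]
    - [[0,0,-0.05],0]

```text
time_s: 16.1
eef_pos: [497.4, 374.9, 166.8]
ee_rot: [0.509, 0.492, 0.508, -0.491]
force: [-0.1, 0.8, -1.3]
grip_width: 0.197
```

Emit:
step_arm:
  commands:
    - [[0,0,-0.05],0]
    - [[0,0,-0.05],0]
    - [[0,0,-0.05],0]
    - [[0,0,-0.05],0]
    - [[0,0,-0.05],0]

```text
time_s: 16.6
eef_pos: [497.2, 374.8, 156.2]
ee_rot: [0.508, 0.492, 0.508, -0.491]
force: [-0.7, 0.4, -1.8]
grip_width: 0.196
```

```bash
python3 look.py v; python3 - <<'E'
import pickle
from h import *
t,s=pickle.load(open("v.pkl","rb"))
o=np.zeros((500,800,3),np.uint8)
o[:,:400]=cv2.resize(s["image"][80:205,180:280],(400,500),interpolation=2)
o[:400,400:]=cv2.resize(t["image"][180:300,70:190],(400,400),interpolation=2)
cv2.imwrite("pics/vc.png",o)
E
```

```text
[497.1 374.7 156. ] [-0.5  0.2 -2.1] 0.199 16.7
```

View pics/vc.png

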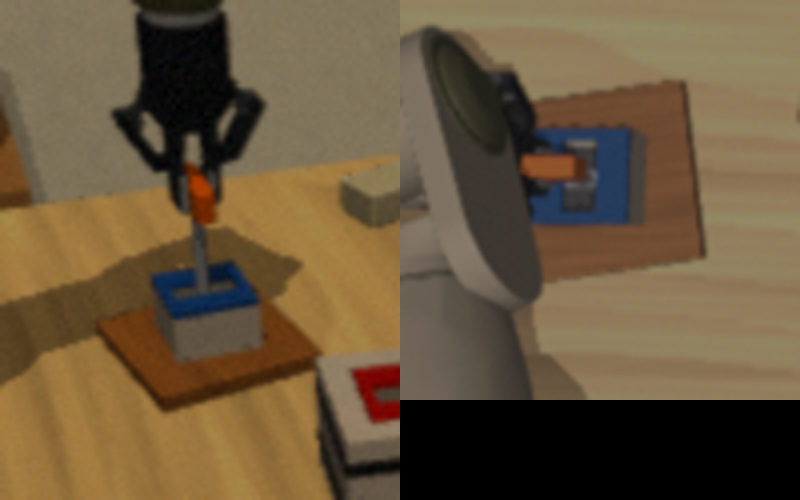

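Emit:
step_arm:
  commands:
    - [[0,0,-0.08],0]
    - [[0,0,-0.08],0]
    - [[0,0,-0.08],0]
    - [[0,0,-0.08],0]
    - [[0,0,-0.05],0]

```text
time_s: 17.2
eef_pos: [497.1, 374.7, 141.1]
ee_rot: [0.508, 0.491, 0.508, -0.492]
force: [-0.6, -0.4, -2.4]
grip_width: 0.198
```

Emit:
step_arm:
  commands:
    - [[0,0,-0.02],0]
    - [[0,0,-0.02],0]
    - [[0,0,0],0]

```text
time_s: 17.5
eef_pos: [497.2, 374.7, 139.9]
ee_rot: [0.508, 0.491, 0.508, -0.491]
force: [-0.2, 0.4, -1.8]
grip_width: 0.194
```

Emit:
step_arm:
  commands:
    - [[0,0,-0.03],0]
    - [[0,0,0],0]

```text
time_s: 17.7
eef_pos: [497.4, 374.9, 139.7]
ee_rot: [0.509, 0.492, 0.508, -0.491]
force: [-1.1, -0.8, 4.0]
grip_width: 0.193
```

Emit:
step_arm:
  commands:
    - [[0,0,-0.03],0]
    - [[0,0,0],0]

```text
time_s: 17.9
eef_pos: [497.5, 375.0, 139.7]
ee_rot: [0.509, 0.492, 0.508, -0.491]
force: [-3.3, -1.7, 11.8]
grip_width: 0.19
```

Emit:
step_arm:
  commands:
    - [[0,0,0.03],0]
    - [[0,0,0],0]
  force: 20

```text
time_s: 18.1
eef_pos: [497.4, 374.9, 139.7]
ee_rot: [0.509, 0.492, 0.508, -0.491]
force: [-1.8, -1.7, 6.3]
grip_width: 0.191
```

Emit:
step_arm:
  commands:
    - [[0,0,0],0]
    - [[0,0,0],0]
    - [[0,0,0],0]
    - [[0,0,0],0]
    - [[0,0,0],0]
  gripper: 0

```text
time_s: 18.6
eef_pos: [497.2, 374.7, 138.6]
ee_rot: [0.508, 0.491, 0.508, -0.492]
force: [-0.1, 0.2, 0.1]
grip_width: 0.501
```

```bash
python3 look.py w; python3 - <<'E'
import pickle
from h import *
t,s=pickle.load(open("w.pkl","rb"))
o=np.zeros((500,800,3),np.uint8)
o[:,:400]=cv2.resize(s["image"][80:205,180:280],(400,500),interpolation=2)
o[:400,400:]=cv2.resize(t["image"][180:300,70:190],(400,400),interpolation=2)
cv2.imwrite("pics/wc.png",o)
E
```

```text
[497.2 374.7 138.6] [ 0.7 -0.3  0.3] 0.503 18.7
```

View pics/wc.png

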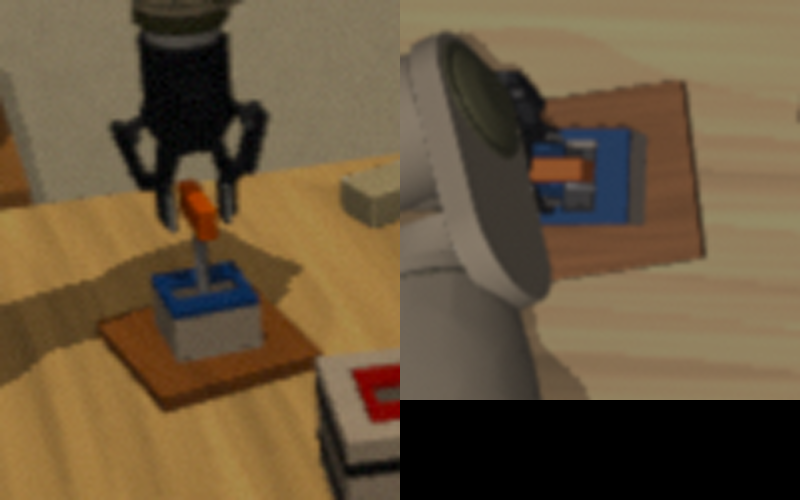

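The key stands upright and free between the open fingers, so I'll go straight up.

Emit:
step_arm:
  commands:
    - [[0,0,0.2],0]
    - [[0,0,0.4],0]
    - [[0,0,0.6],0]
    - [[0,0,0.8],0]
    - [[0,0,0.8],0]

```text
time_s: 19.2
eef_pos: [497.0, 374.7, 252.5]
ee_rot: [0.508, 0.492, 0.508, -0.491]
force: [0.8, 1.4, 0.4]
grip_width: 0.501
```

Emit:
step_arm:
  commands:
    - [[0,0,0.6],0]
    - [[-0.5,-0.8,0],0]
    - [[-0.5,-0.8,0],0]
    - [[-0.4,-0.8,0],0]
    - [[0,0,0],0]

```text
time_s: 19.7
eef_pos: [439.8, 276.5, 275.8]
ee_rot: [0.508, 0.492, 0.508, -0.492]
force: [0.4, 0.1, 1.1]
grip_width: 0.498
```

Emit:
step_arm:
  commands:
    - [[-0.4,-0.8,0],0]
    - [[-0.3,-0.8,0],0]
    - [[0,-0.8,0],0]
    - [[0,0,0],0]
    - [[0,0,0],0]

```text
time_s: 20.2
eef_pos: [413.6, 182.8, 275.3]
ee_rot: [0.508, 0.492, 0.508, -0.491]
force: [0.8, 0.7, -0.1]
grip_width: 0.504
```

```bash
python3 look.py x; python3 - <<'E'
import pickle
from h import *
t,s=pickle.load(open("x.pkl","rb"))
for c in(t,s):
    z=68;sl=(slice(80,300),slice(70,280))
    hs=cv2.cvtColor(c["image"],cv2.COLOR_BGR2HSV);m=np.zeros(hs.shape[:2],np.uint8);m[sl]=cv2.inRange(hs,(100,110,40),(125,255,255))[sl]
    P=np.argwhere(m)[:,::-1];print(len(P))
    if len(P)>50: W=np.array([ray(c,*p,z)[:2] for p in P],np.float32);print(cv2.minAreaRect(W))
o=np.zeros((500,800,3),np.uint8)
o[:,:400]=cv2.resize(s["image"][80:205,180:280],(400,500),interpolation=2)
o[:400,400:]=cv2.resize(t["image"][150:270,90:210],(400,400),interpolation=2)
cv2.imwrite("pics/xc.png",o)
E
```

```text
[413.5 183.5 274.9] [-0.1 -0.4 -1. ] 0.5 20.3
367
((500.4277038574219, 375.95709228515625), (70.27622985839844, 78.44376373291016), 1.808596134185791)
155
((495.93341064453125, 369.0670166015625), (75.6468276977539, 79.71564483642578), 1.7908772230148315)
```

View pics/xc.png

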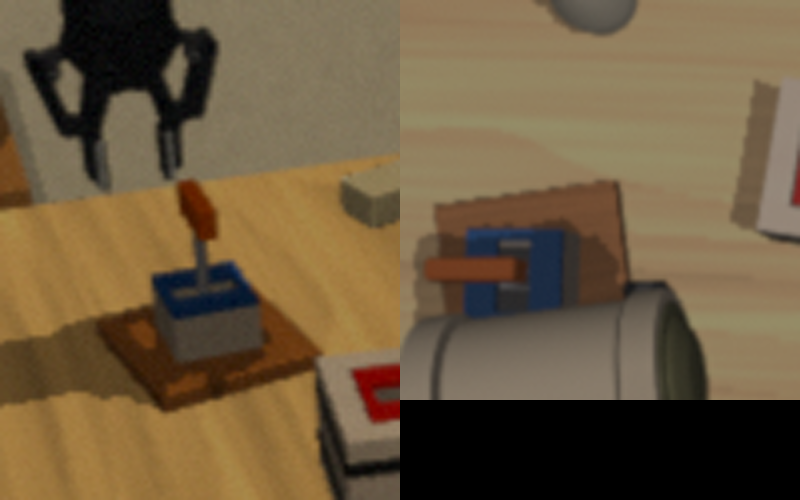

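View pics/xt.png

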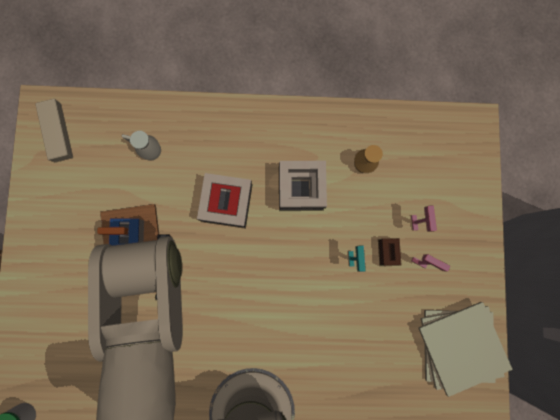

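```bash
python3 -c "
from rig import ticket
print(ticket.finish_job())"
```

```text
the job is handed in; nothing more can be done
None
```

The blue-plated plug is out of its mould and standing on the wooden board with the key still in it. I handed the job in at about 20 s of the 59 s allowed, and no verdict was reported.

I took the orange key from its stand and lowered its foot through the slot in the blue plate. I then turned it about −90°, pulled the plug straight up and carried it round the red mould. At the board I set it down slowly, rested the key's foot on the plug's floor, let go and backed away.

**Last checks:**
- **Position:** the two cameras put the plug at about (500, 376) and (496, 369) mm, against a board centre of about (496, 375). They disagree by about 7 mm in y, partly because the arm covered part of the plate in the top view. Both are well inside the 35 mm limit.
- **Plug and key:** in the last pictures the plug looks flat and upright, and the key stands upright in it.
- **Surroundings:** the red plug is unmoved in the pictures, the look-alike keys are where they were, and the gripper touches nothing.

No check failed.

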